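# Load the block warmer with two bottles, refit its knob and hold it pressed

## Robot

A 6-joint arm with a two-finger parallel gripper is mounted at the origin on the work surface. World frame = base frame: x ahead of the robot, y to its left, z up, the work surface at z = 0. Lengths are in m, angles in rad, forces in N, time in s.
With the tool pointing down it reaches from about 0.3 to 0.875 m from the base axis. Payload 4.2 kg.
Tool frame: the origin (TCP) lies between the finger pads; the fingertips stand robot.tip_reach ahead of it and the grasp point (between the pads) lies 6 mm ahead of it (robot.tip_reach is the distance from the TCP to the fingertips, in m); z points along the fingers, y is the line along which they close (so a half turn about z gives the same grasp; the last joint's range is limited). The gripper opens to 85 mm and grips with 20 to 120 N. Pads are 22 mm wide; open, the fingers measure 114 mm over their backs; the gripper's body (76 mm by 85 mm) begins 54 mm behind the grasp point. The pads swing forward as they close: fully open they stand 13 mm farther back than shut.
Start: joints at [-1.365, 0.32, 1.565, -0, 1.257, -0.02], TCP at [0.129, -0.56, 0.256] pointing down, gripper open.
Joint ranges: [-3.11, 3.11], [-0.84, 2.01], [0.21, 2.61], [-1.34, 4.49], [0.05, 2.63], [-2.56, 2.56]. Speed limits (rad/s): [2.57, 2.57, 3.14, 3.14, 3.14, 3.14].

## Interface

Orientations are given as a unit quaternion [w, x, y, z].
In Python, from plant import robot, snapshot, camera_model gives the robot as it stands. Calls block until the motion is done:
- robot.goto(position, orientation): joint-space move of the TCP to a pose.
- robot.move_straight(position, vel=0.15, orientation=None, stop_force=None): straight line of the TCP; orientation=None keeps the orientation; vel is the mean speed in m/s. With stop_force (N) it stops when the force on the tool has changed by that much, and returns True; else False.
- robot.move_joints(angles): joint-space move.
- robot.move_gripper(opening): finger opening in m; the grip force is fixed at half the most; returns when the fingers have stopped.
- robot.sleep(seconds).
- robot.ik(position, orientation): joint angles nearest the present ones, or None.
- robot.get_state(): the state.
- snapshot(name): name is "side" or "top" or "wrist"; returns (picture, depth): 480x640x3 uint8, blue, green, red; 480x640 float32, m along the optical axis (not along the pixel's ray), 0 where there is no reading.
- camera_model(name): a dict with "fx", "fy", "cx", "cy" (pixels), "k1" (the pictures are not rectified: a ray, as slopes to the right and down, at radius r is drawn at 1 + k1 r^2 times it, then the intrinsics apply), "rvec" (rotation vector, rad) and "tvec" (3), from world to camera coordinates, as OpenCV has them; the wrist camera has in their place "T_tool_cam" (4x4, takes a point from camera to tool coordinates, whose origin is the TCP and whose axes are the flange's). Camera axes: x right, y down, z forward; pixel columns grow to the right and rows downward; lengths in m; the calibration is good to about 2 mm. A picture is of the moment at which its call begins: read the wrist's pose just before it. camera_model takes no time and is no camera call.
A pose or a line that the arm cannot do raises robot.IKError and nothing moves.
- robot.sign_off(): hands the job in; it is judged then, once.
The state is a dict: "time": time; "joint_pos": joint angles; "qvel": joint speeds; "joint_torque": joint torques, N m; "tcp_pos": TCP position; "ee_rot": TCP orientation; "force": force on the tool from outside, world axes, zero at the start; "torque": the same for the moment, N m; "finger_gap": finger opening in m; "gripper_force": force on a finger pad.
Only numpy, scipy, OpenCV 4.12 (cv2) and the standard library are available. Lean on these libraries where they do the work, as an engineer would, in place of code of your own. Each camera call takes 0.05 s, during which the arm holds its last target. There are 200 camera calls.

## Task

Start the block warmer with two bottles in it: stand exactly two of the three amber bottles upright in wells of the warmer, one to a well, and leave the third where it stands in the spice rack. Then turn the loose knob so that its pointer matches the white line on the shaft's collar, push it fully home on the D-shaft, and press knob and shaft right down to the stop to start the warmer; finish still holding the knob pressed down with the gripper, do not let go. Knock no bottle over and leave the thermometer box, ice-pack shell, bell and nail file where they are.

Things in the scene. Friction and masses are not known exactly. Their poses are not given: they have to be found in the camera images.
- warmer: White tabletop block warmer, fixed to the bench, 170 mm (its x) by 260 mm (its y), origin at the centre of its underside. Its aluminium block (top 85 mm above the origin) has four round wells on the +y part; the control panel (top 80 mm above the origin) with the bare D-shaft is on the -y part.
- well0 (a point): Centre of the floor of well 0 in the warmer's block, axes as the warmer's. Well: round, 46 mm diameter, 35 mm deep, chamfered mouth; floor 50 mm above the bench. In the warmer's frame it lies at x -33, y 19 mm; the wells stand 66 mm apart and a bottle stands 55 mm proud.
- well1 (a point): Centre of the floor of well 1 in the warmer's block, axes as the warmer's. Well: round, 46 mm diameter, 35 mm deep, chamfered mouth; floor 50 mm above the bench. In the warmer's frame it lies at x -33, y 85 mm; the wells stand 66 mm apart and a bottle stands 55 mm proud.
- well2 (a point): Centre of the floor of well 2 in the warmer's block, axes as the warmer's. Well: round, 46 mm diameter, 35 mm deep, chamfered mouth; floor 50 mm above the bench. In the warmer's frame it lies at x 33, y 19 mm; the wells stand 66 mm apart and a bottle stands 55 mm proud.
- well3 (a point): Centre of the floor of well 3 in the warmer's block, axes as the warmer's. Well: round, 46 mm diameter, 35 mm deep, chamfered mouth; floor 50 mm above the bench. In the warmer's frame it lies at x 33, y 85 mm; the wells stand 66 mm apart and a bottle stands 55 mm proud.
- shaft_seat (a point): Centre of the top face of the black round collar (34 mm diameter, 3 mm thick) at the foot of the brass D-shaft: the face the knob's underside seats on. At x 0, y -78, z 90 mm in the warmer's frame while not pressed. z points up the shaft; x points to the flat side of the D, where the collar bears a white radial line.
- shaft_tip (a point): Tip of the upright D-shaft, 13 mm above shaft_seat, same axes. Shaft: 12 mm diameter, flat 1.5 mm from the axis, blunt tip. A small spring ball across from the flat makes the knob go on with a push of a few N. Shaft and collar turn together about z, with light friction (0.04 N m); the flat starts up to 0.7 rad either side of the warmer's x.
- shaft (a joint): How far shaft and collar are pressed straight down, in m: 0 released, 0.005 at the stop. A spring pushes back with about 5 N at the start and 11 N at the stop; it springs back when let go.
- knob: Loose black control knob, about 45 g, standing on the bench with its bore down. Origin at the centre of its underside, z up. Round body 40 mm diameter, 16.5 mm high. D-bore from below, 14 mm deep: 14 mm diameter, flat 2.4 mm from the axis on its +x side, mouth flared to 19 mm. It fits the shaft only with its +x along shaft_seat's +x (within about 15 degrees).
- knob_grip (a point): Middle of the knob's finger bar, 25 mm above its underside, axes as the knob's: a straight bar along x, 38 mm long, 14 mm wide, from 16 to 33 mm high, with flat upright sides to grip. A white pointer line on the bar's top and end marks +x, the side of the bore's flat.
- bottle_a: An amber glass bottle with black screw cap and blank paper label, all three alike: body 40 mm diameter, 90 mm high overall; cap 26 mm diameter, 17 mm high, from 73 to 90 mm above the base; about 110 g. Origin at the centre of its base, z up. Starts standing on the low front step of the wooden rack, 85 mm from its neighbour.
- bottle_b: Another amber glass bottle with black screw cap and blank paper label, all three alike: body 40 mm diameter, 90 mm high overall; cap 26 mm diameter, 17 mm high, from 73 to 90 mm above the base; about 110 g. Origin at the centre of its base, z up. Starts standing on the low front step of the wooden rack, 85 mm from its neighbour.
- bottle_c: Another amber glass bottle with black screw cap and blank paper label, all three alike: body 40 mm diameter, 90 mm high overall; cap 26 mm diameter, 17 mm high, from 73 to 90 mm above the base; about 110 g. Origin at the centre of its base, z up. Starts standing on the low front step of the wooden rack, 85 mm from its neighbour.
- rack: Stepped wooden spice rack, fixed, 324 mm (its x) by 150 mm (its y), origin at the centre of its underside, low front towards its -y. Front step: top at 20 mm, lip to 34 mm, the bottles stand on it in a row along x (at y -33 mm). Back step: top at 55 mm, lip to 67 mm; back board 100 mm high, end cheeks 90 mm.
- thermometer_box: White plastic thermometer box with clip-on lid, 122 by 38 by 26 mm, on the rack's back step. Origin at the centre of its underside. Bystander.
- ice_shell: Blue silicone ice-pack shell, 95 by 44 by 20 mm, on the rack's back step. Origin at the centre of its underside. Bystander.
- bell: Small white ceramic bell, 52 mm diameter, 75 mm high, on the bench between robot and warmer. Origin at the centre of its underside. Bystander.
- nail_file: Steel nail file with red handle, 165 mm long (its y), 14 mm wide, 6 mm thick, on the bench between robot and warmer. Origin at the underside near its middle. Bystander.
There are look-alikes about, which are no part of the job. What is shaped like the bottle_b but pink is not meant. What is shaped like the bottle_a but green is not meant.

How it is judged:
By the outcome, as a careful person would: the job done as asked, in the order asked, and still so for the second after the job is handed in, while the arm keeps its last pose, push and grip.
It also fails if it takes over 58 s, if anything falls off the work surface, if the arm or the gripper's body presses on something with over 40 N, if the wrist force passes 120 N, or if a joint passes its speed limit or range.

## Working session

There is one attempt and no reset: what is moved stays moved. The work goes in short steps, each a Python script; the robot and the scene stay as the last script left them, time stands still between calls to the robot, and variables do not carry over. Pictures are saved under pics/ and viewed, at most 10 in all, crops included, and the job is handed in when it is done.

```bash
ls; mkdir -p pics; python3 - <<'E'
from plant import robot, snapshot, camera_model
import cv2,numpy as np
for n in ("side","top","wrist"):
    p,d=snapshot(n); cv2.imwrite(f"pics/{n}0.png",p); np.save(f"{n}0.npy",d)
    print(n,camera_model(n))
s=robot.get_state(); print(s, robot.tip_reach)
E
```

```text
pics
side {'fx': 597.088436121479, 'fy': 597.088436121479, 'cx': 309.7117452865164, 'cy': 235.4392832697463, 'k1': -0.11915941299473631, 'rvec': array([ 0.9636635 , -2.34037369,  1.19583603]), 'tvec': array([0.41300033, 0.23317344, 1.31895278])}
top {'fx': 457.7244242302078, 'fy': 457.7244242302078, 'cx': 316.72403476742966, 'cy': 241.242254029255, 'k1': -0.018215182509607086, 'rvec': array([ 2.15587799, -2.15266589,  0.16166685]), 'tvec': array([0.09282697, 0.53393282, 1.16260391])}
wrist {'fx': 332.9180115310454, 'fy': 332.9180115310454, 'cx': 320.0004737523787, 'cy': 239.53763585786024, 'k1': -0.015861361022710976, 'T_tool_cam': array([[-2.00877200e-04, -9.60501802e-01, -2.78273693e-01,
         7.15334556e-02],
       [ 9.99999952e-01, -2.59068887e-04,  1.72344507e-04,
        -1.02879311e-03],
       [-2.37629266e-04, -2.78273645e-01,  9.60501807e-01,
        -1.16934839e-01],
       [ 0.00000000e+00,  0.00000000e+00,  0.00000000e+00,
         1.00000000e+00]])}
{'time': 0.15, 'joint_pos': array([-1.36494948e+00,  3.20161077e-01,  1.56538947e+00, -4.16155511e-05,
        1.25738379e+00, -1.99655509e-02]), 'qvel': array([ 1.12636430e-03, -2.89883845e-03, -3.73997161e-03, -8.76984661e-05,
       -1.12426201e-03,  1.40777937e-03]), 'joint_torque': array([ 2.71629651e-04, -4.15843177e+01, -2.34345603e+01, -4.17509023e-05,
        5.89553470e-03, -3.62468754e-06]), 'tcp_pos': array([ 0.12868573, -0.56009144,  0.25566979]), 'ee_rot': array([-6.66110067e-04,  9.93631915e-01,  1.12672828e-01, -8.19632126e-05]), 'force': array([ 0.9343167 , -0.09733211,  0.31641153]), 'torque': array([ 0.00556761, -0.02663887, -0.03083757]), 'gripper_force': 0.0, 'finger_gap': 0.08526646687645903} 0.025
```

View pics/top0.png

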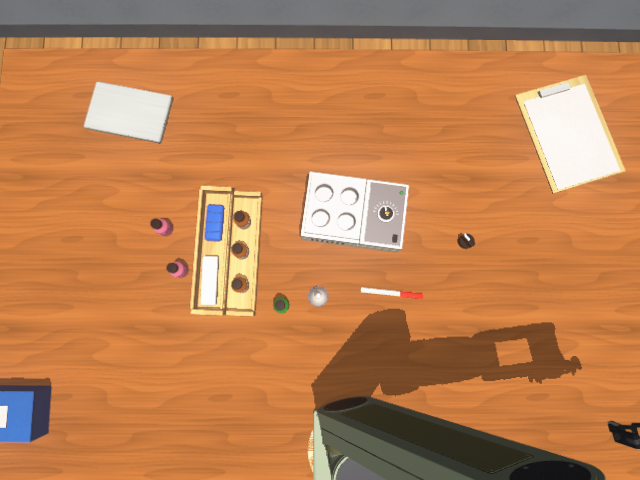

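View pics/side0.png

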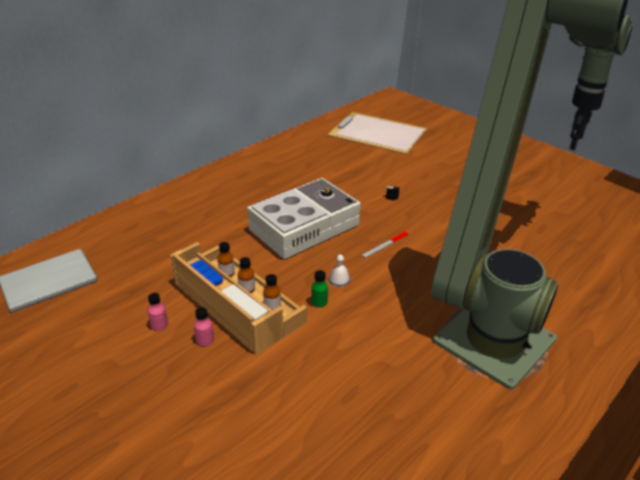

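Top view: the amber caps are at (241,217), (239,249) and (239,283) in the rack. The pink look-alikes are at (161,226) and (177,268), and the green one at (281,303). The warmer spans (305–408, 172–250), with its shaft at (386,213). The knob is at (466,240), the bell at (317,295) and the file at (390,293). I choose the rack ambers and will measure them from above.

```bash
cat > h.py <<'E'
from plant import robot, snapshot, camera_model
import cv2, numpy as np
from scipy.spatial.transform import Rotation as R
def rays(name, uv, st=None):
    """world origin and directions (camera z = 1) of pixels"""
    m=camera_model(name); uv=np.asarray(uv,float).reshape(-1,2)
    d=(uv-[m['cx'],m['cy']])/[m['fx'],m['fy']]; s=d.copy()
    for _ in range(8): s=d/(1+m['k1']*(s**2).sum(1,keepdims=True))
    v=np.c_[s,np.ones(len(s))]
    if name=='wrist':
        q=st['ee_rot']; Rt=R.from_quat(np.r_[q[1:],q[0]]).as_matrix(); T=m['T_tool_cam']
        return st['tcp_pos']+Rt@T[:3,3], v@(Rt@T[:3,:3]).T
    Rc=cv2.Rodrigues(m['rvec'])[0]
    return -Rc.T@m['tvec'], v@Rc
def plane(name,uv,z,st=None):
    o,v=rays(name,uv,st); return o+v*((z-o[2])/v[:,2])[:,None]
def cloud(name,d,st=None):
    h,w=d.shape; uv=np.stack(np.meshgrid(np.arange(w),np.arange(h)),-1).reshape(-1,2)
    o,v=rays(name,uv,st); P=o+v*d.reshape(-1,1); P[d.ravel()<=0]=np.nan
    return P.reshape(h,w,3)
def quat(yaw):
    """tool down, tool x at yaw in the world"""
    q=(R.from_euler('z',yaw)*R.from_quat([1,0,0,0])).as_quat(); return np.r_[q[3],q[:3]]
def blobs(mask,amin):
    n,l,s,c=cv2.connectedComponentsWithStats(mask.astype(np.uint8))
    return [(c[i].round(1),s[i,4],l==i) for i in range(1,n) if s[i,4]>=amin]
E
python3 - <<'E'
from h import *
p=cv2.imread('pics/top0.png'); d=np.load('top0.npy'); P=cloud('top',d); Z=P[...,2]
print('table z',np.nanmedian(Z[300:330,440:520]))
roi=lambda a,b,c,e:np.s_[b:e,a:c]
def box(m,a,b,c,e):
    o=np.zeros(m.shape,bool); o[b:e,a:c]=m[b:e,a:c]; return o
V=p.max(2)
print('caps'); 
for c,a,l in blobs(box((V<60)&(Z>.09),225,200,260,300),8): print(c,a,plane('top',c,.11),np.median(Z[l]))
w=box((Z>.07)&(Z<.1),290,160,420,260)
r=cv2.minAreaRect(P[w][:,:2].astype(np.float32)); print('warmer',r,np.median(Z[w]))
print('wells')
for c,a,l in blobs(box((Z<.06)&(Z>.04),310,180,362,235),15): print(c,a,np.nanmean(P[l],0))
r=box((Z>.012),185,180,270,320)
print('rack',cv2.minAreaRect(P[r][:,:2].astype(np.float32)))
for nm,b in (('knob',(450,225,480,255)),('bell',(305,282,330,310))):
    k=box(Z>.012,*b); print(nm,P[k].mean(0),P[k].max(0),k.sum())
k=box((V<70),450,225,480,255); c=np.argwhere(k).mean(0)[::-1]; print('knob px',c,plane('top',c,.02))
cv2.imwrite('pics/c1.png',np.hstack([cv2.resize(p[190:310,215:275],None,fx=5,fy=5,interpolation=2),cv2.resize(p[180:270,365:485],None,fx=3.4,fy=6.67,interpolation=2)])[:600,:800])
E
```

```text
table z -0.000663314665157344
caps
warmer ((0.6094651818275452, -0.0032384097576141357), (0.26070529222488403, 0.17164666950702667), 82.67135620117188) 0.0816235461092687
wells
[323.4 193.6] 206 [0.6585942  0.07628326 0.05011328]
[348.8 197. ] 203 [0.64973718 0.00946764 0.04960642]
[320.  218.5] 215 [0.59179025 0.08529118 0.04976577]
[345.5 221.8] 213 [0.58323922 0.01865886 0.04974811]
rack ((0.5063310265541077, 0.34404411911964417), (0.19063229858875275, 0.32558971643447876), 87.54983520507812)
knob [ 0.53708406 -0.30565123  0.0244456 ] [ 0.55721446 -0.28855306  0.03967325] 175
bell [0.39073472 0.09134636 0.03624559] [0.41267035 0.11356472 0.07810617] 241
knob px [463.75675676 241.02702703] [[ 0.53759535 -0.29937893  0.02      ]]
```

View pics/c1.png

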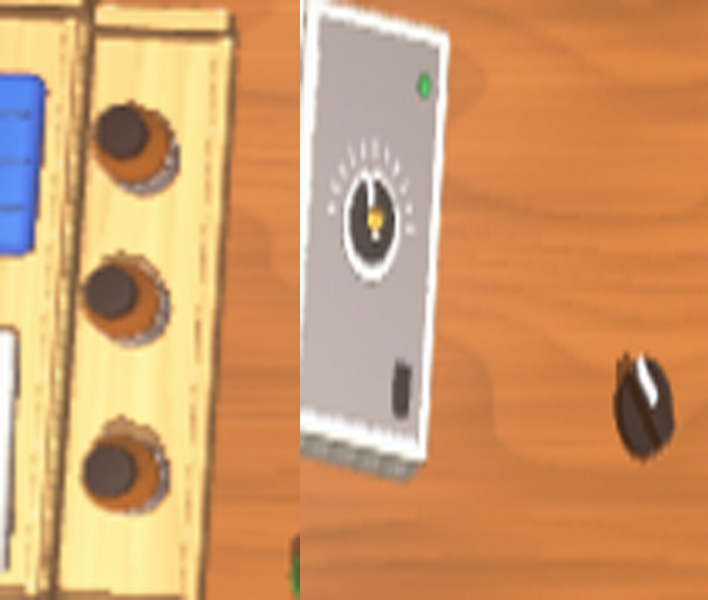

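The crop confirms three amber, black-capped bottles in the rack. The collar's white line points roughly toward world +x, and the knob's pointer is visible. Next I move above the rack for a close wrist view.

```bash
python3 - <<'E'
from h import *
print(plane('top',[[240,216],[238,249],[238,283]],.11))
m=plane('top',[[238,249]],.11)[0]
robot.goto([m[0],m[1],.25],quat(np.pi/2))
s=robot.get_state(); p,d=snapshot('wrist'); cv2.imwrite('pics/w1.png',p); np.save('w1.npy',d); np.save('s1.npy',s,allow_pickle=True)
print(s['time'],s['tcp_pos'],s['joint_pos'].round(2))
P=cloud('wrist',d,s); Z=P[...,2]
for c,a,l in blobs((Z>.104)&(Z<.125),150):
    q=P[l]; (cc,rr)=cv2.minEnclosingCircle(q[:,:2].astype(np.float32)); print(c,a,q.mean(0).round(4),np.median(q[:,2]),cc,rr)
E
```

```text
[[0.58616874 0.28430812 0.11      ]
 [0.50390868 0.28722385 0.11      ]
 [0.42086937 0.28521298 0.11      ]]
3.3917 [0.50425444 0.28659966 0.24999896] [ 0.5   0.33  1.56 -0.    1.25  0.5 ]
[322.7 226.7] 767 [0.507  0.2943 0.1092] 0.10922199441830949 (0.5072243809700012, 0.2937568724155426) 0.01286507397890091
[214.  228.6] 828 [0.4201 0.2928 0.109 ] 0.10923990590504781 (0.41944995522499084, 0.29214048385620117) 0.013161595910787582
[421.5 230.5] 811 [0.5863 0.2911 0.1091] 0.10926984600856704 (0.5870118737220764, 0.29051831364631653) 0.013192307204008102
```

View pics/w1.png

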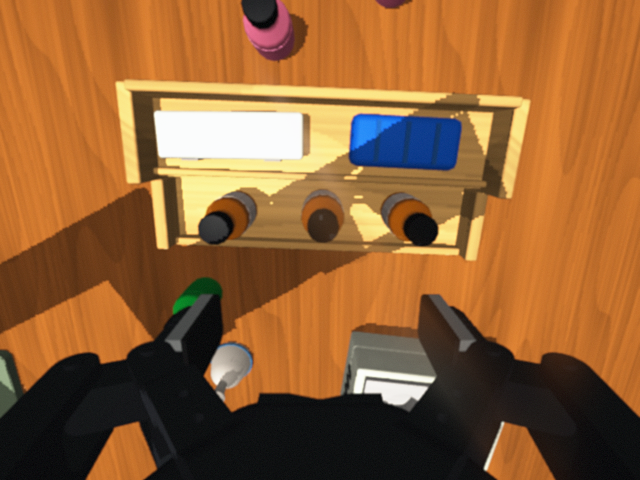

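The wrist view shows the middle cap at (322,226) and the outer caps at (215,228) and (421,230), with clear space on both sides of each. I'll take the outer two. First I check the shoulder profile to pick a grip height, which costs no robot time.

```bash
python3 - <<'E'
from h import *
s=np.load('s1.npy',allow_pickle=True).item(); P=cloud('wrist',np.load('w1.npy'),s).reshape(-1,3)
for c in ([.4195,.292],[.587,.2905]):
    r=np.hypot(*(P[:,:2]-c).T); k=r<.028
    for z in np.arange(.035,.112,.006):
        j=k&(abs(P[:,2]-z)<.003); 
        if j.sum()>5: print(round(z-.02,3),j.sum(),(np.percentile(r[j],[20,50,80])*1e3).round(1), 'x',(P[j,0].min()-c[0]).round(3),(P[j,0].max()-c[0]).round(3))
E
```

```text
0.015 58 [20.  20.2 20.3] x -0.006 0.02
0.021 53 [20.  20.1 20.3] x -0.006 0.02
0.027 67 [20.  20.1 20.4] x -0.006 0.02
0.033 62 [20.  20.2 20.3] x -0.007 0.02
0.039 110 [19.8 20.1 20.3] x -0.01 0.02
0.045 78 [19.5 19.7 19.9] x -0.011 0.02
0.051 232 [18.2 18.9 19.4] x -0.018 0.02
0.057 385 [14.6 16.  17.2] x -0.017 0.018
0.063 191 [11.5 12.4 13.2] x -0.01 0.015
0.069 22 [10.6 10.8 11.1] x 0.002 0.011
0.075 43 [12.4 12.6 12.8] x -0.005 0.013
0.081 74 [12.3 12.5 12.8] x -0.004 0.013
0.087 720 [ 6.1  9.5 12. ] x -0.013 0.013
0.015 56 [19.9 20.1 20.3] x -0.02 0.01
0.021 59 [19.9 20.  20.2] x -0.02 0.006
0.027 61 [19.9 20.1 20.2] x -0.02 0.004
0.033 64 [20.  20.1 20.2] x -0.02 0.007
0.039 91 [19.7 20.  20.2] x -0.02 0.009
0.045 82 [19.4 19.6 19.8] x -0.02 0.01
0.051 232 [18.2 18.8 19.4] x -0.02 0.018
0.057 386 [14.6 15.9 17.2] x -0.018 0.017
0.063 180 [11.4 12.3 13.2] x -0.014 0.011
0.069 27 [10.7 11.  11.2] x -0.011 0.001
0.075 47 [12.3 12.5 12.8] x -0.013 0.006
0.081 71 [12.4 12.6 12.7] x -0.013 0.004
0.087 700 [ 5.9  9.3 11.8] x -0.013 0.012
```

Both axes check out: body radius 20.0 mm, and the shoulder starts near 48 mm. So I grip the caps with the fingertips just above the shoulder, and move the first bottle.

```bash
cat >> h.py <<'E'
def transfer(b,w,zt=.109):
    q=quat(np.pi/2); t0=robot.get_state()['time']
    robot.move_gripper(.055)
    robot.goto([*b,.17],q)
    hit=robot.move_straight([*b,zt],.12,stop_force=8)
    robot.move_gripper(0.0)
    s=robot.get_state(); print('grasp',hit,s['finger_gap'],s['gripper_force'],s['tcp_pos'],robot.tip_reach)
    if s['finger_gap']<.02: return
    robot.move_straight([*b,.215],.2)
    robot.goto([*w,.215],q)
    print('gap',robot.get_state()['finger_gap'])
    hit=robot.move_straight([*w,zt+.027],.1,stop_force=8)
    s=robot.get_state(); print('down',hit,s['tcp_pos'],s['force'].round(1),'t',s['time']-t0,s['time'])
E
python3 - <<'E'
from h import *
transfer([.4195,.292],[.5832,.0187])
p,d=snapshot('wrist'); cv2.imwrite('pics/w2.png',p)
E
```

```text
grasp False 0.024017006829543802 58.52646052837372 [0.41989129 0.29239192 0.11003209] 0.025
gap 0.02412957881138327
down True [0.58159544 0.01938196 0.13892624] [-0.4 -0.3 -1.3] t 4.6000000000000005 8.0417
```

View pics/w2.png

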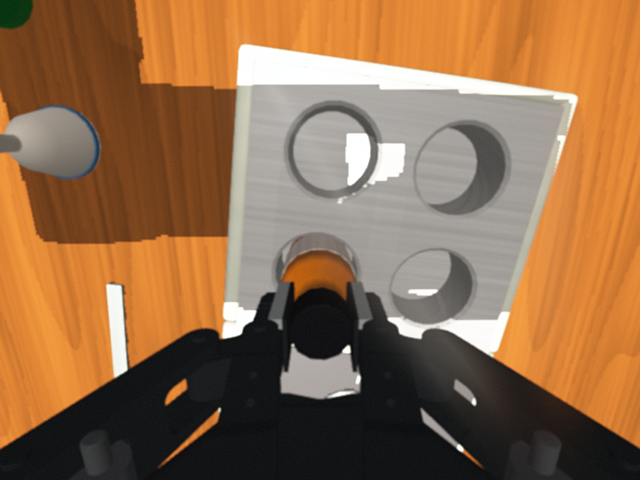

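The bottle is in well 0, with the amber body at (320,270) inside the well ring. The measured drop of about 29 mm matches a seated base. I release it and do the second bottle.

```bash
python3 - <<'E'
from h import *
robot.move_gripper(.055)
c=robot.get_state()['tcp_pos']; robot.move_straight([c[0],c[1],.215],.2)
transfer([.587,.2905],[.5918,.0853])
E
```

```text
grasp False 0.024128690499697507 58.63409221172333 [0.58749135 0.29078954 0.11031579] 0.025
gap 0.02393495946017325
down True [0.59021117 0.08605868 0.13911343] [-0.1 -0.5 -0.5] t 4.549999999999999 13.575
```

Seated again. I release it, then view the shaft and the knob with the wrist camera.

```bash
python3 - <<'E'
from h import *
robot.move_gripper(.055)
c=robot.get_state()['tcp_pos']; robot.move_straight([c[0],c[1],.2],.2)
I=[]
for n,pos,yaw in (('shaft',[.6034,-.0814,.22],1.57),('knob',[.537,-.303,.17],1.0)):
    robot.goto(pos,quat(yaw)); s=robot.get_state(); p,d=snapshot('wrist'); I.append(p)
    cv2.imwrite(f'pics/{n}.png',p); np.save(n+'_d.npy',d); np.save(n+'_s.npy',s,allow_pickle=True); print(n,s['time'],s['tcp_pos'])
cv2.imwrite('pics/both.png',np.hstack([i[60:380,130:510] for i in I]))
E
```

```text
shaft 15.1333 [ 0.6028667  -0.08060579  0.21888277]
knob 16.125 [ 0.53784606 -0.30166967  0.17034014]
```

View pics/both.png

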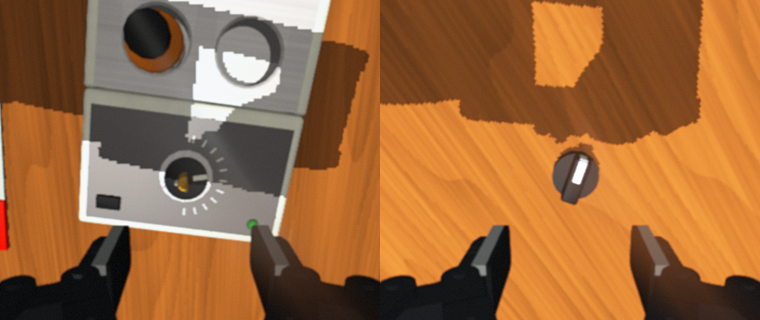

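Left half: collar and D-shaft at (316,238) in the full frame, with the white line pointing right from there. Right half: knob at (326,233), with its white pointer toward the upper right. I measure both with depth and masks.

```bash
python3 - <<'E'
from h import *
L=lambda n:(cv2.imread(f'pics/{n}.png'),np.load(n+'_d.npy'),np.load(n+'_s.npy',allow_pickle=True).item())
p,d,s=L('shaft'); P=cloud('wrist',d,s); Z=P[...,2]; V=p.min(2)
c0=np.array([.6034,-.0814]); near=np.hypot(P[...,0]-c0[0],P[...,1]-c0[1])<.025
for zz in (.081,.0905,.104): 
    k=near&(abs(Z-zz)<.003); q=P[k]; (cc,r)=cv2.minEnclosingCircle(q[:,:2].astype(np.float32)); print('z',zz,k.sum(),q.mean(0).round(4),np.array(cc).round(4),round(r,4))
coll=near&(abs(Z-.0905)<.003); cc=np.array(cv2.minEnclosingCircle(P[coll][:,:2].astype(np.float32))[0])
r=np.hypot(P[...,0]-cc[0],P[...,1]-cc[1])
for th in (90,120):
    w=coll&(V>th)&(r<.0165); q=P[w][:,:2]-cc; print('line',w.sum(),q.mean(0).round(4),np.arctan2(*q.mean(0)[::-1]), q.round(3).tolist()[:12])
t=near&(Z>.098); q=P[t][:,:2]; print('tip rect',cv2.minAreaRect(q.astype(np.float32)), q.mean(0)-cc)
p,d,s=L('knob'); P=cloud('wrist',d,s); Z=P[...,2]; V=p.min(2)
near=np.hypot(P[...,0]-.5371,P[...,1]+.303)<.035
b=near&(Z>.029); q=P[b][:,:2]; print('bar',b.sum(),np.median(Z[b]),cv2.minAreaRect(q.astype(np.float32)),q.mean(0))
w,v=np.linalg.eigh(np.cov(q.T)); print('bar axis',np.arctan2(v[1,1],v[0,1]))
k=b&(V>130); print('pointer',k.sum(),P[k].mean(0)[:2]-q.mean(0), np.arctan2(*(P[k].mean(0)[:2]-q.mean(0))[::-1]))
k=near&(abs(Z-.0165)<.003); print('body',cv2.minEnclosingCircle(P[k][:,:2].astype(np.float32)))
E
```

```text
z 0.081 1495 [ 0.608  -0.0803  0.0811] [ 0.6034 -0.0814] 0.0251
z 0.0905 1260 [ 0.5992 -0.0784  0.0894] [ 0.5991 -0.0792] 0.0172
z 0.104 136 [ 0.5975 -0.0792  0.1025] [ 0.5974 -0.0803] 0.0052
line 105 [ 0.0074 -0.0015] -0.20621342994256128 [[-0.016, 0.005], [-0.016, 0.004], [0.015, 0.004], [0.016, 0.004], [0.008, 0.003], [0.009, 0.003], [0.01, 0.003], [0.01, 0.003], [0.011, 0.003], [0.012, 0.003], [0.013, 0.003], [0.013, 0.003]]
line 62 [ 0.0099 -0.0007] -0.06569220119011993 [[0.012, 0.003], [0.013, 0.003], [0.013, 0.003], [0.014, 0.003], [0.015, 0.003], [0.007, 0.002], [0.008, 0.003], [0.009, 0.002], [0.01, 0.002], [0.01, 0.002], [0.011, 0.002], [0.012, 0.002]]
tip rect ((0.6021645665168762, -0.06697215139865875), (0.03379953280091286, 0.025622570887207985), 37.6129150390625) [0.00430688 0.01282875]
bar 32160 0.23125329046629647 ((0.5378597378730774, -0.30178672075271606), (0.04551755636930466, 0.06611581146717072), 57.217655181884766) [ 0.54577832 -0.2895051 ]
bar axis 2.5686275141829134
pointer 303 [-0.0031675  -0.00805258] -1.945558132899138
body ((0.5396098494529724, -0.3073025643825531), 0.020106229931116104)
```

```bash
python3 - <<'E'
from h import *
L=lambda n:(cv2.imread(f'pics/{n}.png'),np.load(n+'_d.npy'),np.load(n+'_s.npy',allow_pickle=True).item())
p,d,s=L('shaft'); P=cloud('wrist',d,s); Z=P[...,2]; V=p.min(2); cc=np.array([.5991,-.0792])
r=np.hypot(P[...,0]-cc[0],P[...,1]-cc[1])
w=(abs(Z-.09)<.002)&(V>100)&(r<.0165)&(r>.007)
for c,a,l in blobs(w,8):
    q=P[l][:,:2]-cc; vx,vy,*_=cv2.fitLine(q.astype(np.float32),2,0,.01,.01).ravel()
    print('line',c,a,q.mean(0).round(4),np.arctan2(*q.mean(0)[::-1]),'fit',np.arctan2(vy,vx),np.ptp(r[l]))
t=(abs(Z-.1025)<.002)&(r<.012); q=P[t][:,:2]-cc; print('tip',t.sum(),q.mean(0),np.ptp(q,0),np.arctan2(*(-q.mean(0))[::-1]),cv2.minAreaRect(q.astype(np.float32)))
p,d,s=L('knob'); P=cloud('wrist',d,s); Z=P[...,2]; V=p.min(2)
b=(np.hypot(P[...,0]-.5396,P[...,1]+.3073)<.03)&(Z>.029)&(Z<.045); q=P[b][:,:2]; print('bar',b.sum(),np.median(Z[b]),cv2.minAreaRect(q.astype(np.float32)),q.mean(0))
e,v=np.linalg.eigh(np.cov(q.T)); print('bar axis',np.arctan2(v[1,1],v[0,1]),np.arctan2(-v[1,1],-v[0,1]))
k=b&(V>130); x=P[k].mean(0)[:2]-q.mean(0); print('pointer',k.sum(),x,np.arctan2(x[1],x[0]))
E
```

```text
line [330.4 237.1] 57 [0.0114 0.0014] 0.11846978830393047 fit 0.1500161 0.008718399647825288
tip 139 [-1.58137775e-03  4.06080932e-05] [0.00733773 0.01180641] -0.02567329084524948 ((-0.0019671970512717962, 5.441159009933472e-05), (0.007240328472107649, 0.011601274833083153), 7.577292442321777)
bar 771 0.03280763382046886 ((0.539912223815918, -0.3071436882019043), (0.0380975566804409, 0.014080500230193138), 38.45496368408203) [ 0.54002321 -0.30650043]
bar axis -2.470246933955674 0.671345719634119
pointer 258 [0.00690435 0.00523527] 0.6487645107170353
```

The shaft's +x is at 0.13 rad, from both the line and the D flat, and its axis is at (0.5991,−0.0792). The knob is at (0.5399,−0.3071) with +x at 0.671 rad; its bar measures 38.1×14.1 mm at 32.8 mm height, as specified. I grasp it now.

```bash
python3 - <<'E'
from h import *
k=[.5399,-.3071]; q=quat(.671)
robot.move_gripper(.034)
robot.goto([*k,.09],q); robot.sleep(.2)
hit=robot.move_straight([*k,.036],.04,stop_force=3); z=robot.get_state()['tcp_pos']; print('touch',hit,z)
zt=z[2]+.003 if hit else .041
robot.move_straight([*k,zt],.05)
robot.move_gripper(0); robot.sleep(.1)
s=robot.get_state(); print(s['time'],s['finger_gap'],s['tcp_pos'],s['force'].round(1),s['gripper_force'])
robot.move_straight([*k,.15],.15); robot.sleep(.1)
s=robot.get_state(); print(s['finger_gap'],s['tcp_pos'],s['force'].round(2)); 
p,d=snapshot('side'); cv2.imwrite('pics/side1.png',p)
p,d=snapshot('wrist'); cv2.imwrite('pics/w3.png',p); P=cloud('wrist',d,s); print(zt)
np.save('w3_d.npy',d); np.save('w3_s.npy',s,allow_pickle=True)
E
```

```text
touch True [ 0.53974114 -0.3070088   0.04070422]
18.9083 0.01233408143590971 [ 0.5399283  -0.30709473  0.04369415] [-0.1 -0.3  0.7] 60.523585081100464
0.012392435902865638 [ 0.53921772 -0.30668833  0.14853868] [ 0.38  0.04 -1.87]
0.04370422319020806
```

View pics/w3.png

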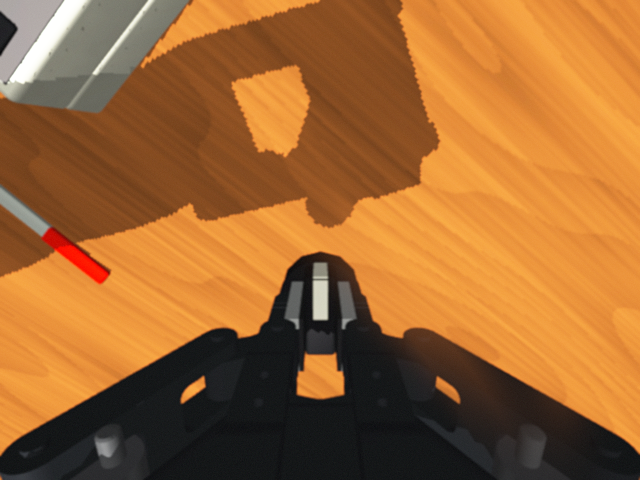

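The knob is held, its pointer at (320,290) along the tool's +x, with the bar gap steady. Next I turn it to the shaft and insert it.

```bash
python3 - <<'E'
from h import *
k=np.array([.5991,-.0792]); q=quat(.132)
robot.goto([*k,.172],q); robot.sleep(.3)
s=robot.get_state(); print(s['tcp_pos'],s['force'].round(1))
e=k-s['tcp_pos'][:2]; print('err',e)
hit=robot.move_straight([*(k+e),.150],.06,orientation=q,stop_force=6); s=robot.get_state(); print(hit,s['tcp_pos'],s['force'].round(1))
if not hit:
    for z in (.141,.136,.132,.129):
        hit=robot.move_straight([*(k+e),z],.03,stop_force=22); robot.sleep(.1); s=robot.get_state(); print(z,hit,s['tcp_pos'].round(4),s['force'].round(1),s['torque'].round(2),s['finger_gap'])
        if hit: break
p,d=snapshot('wrist'); cv2.imwrite('pics/w4.png',p); np.save('w4_d.npy',d); np.save('w4_s.npy',s,allow_pickle=True); print(s['time'])
E
```

```text
[ 0.59896762 -0.08022225  0.17186723] [ 0.3 -0.4 -0.6]
err [0.00013238 0.00102225]
False [ 0.59909223 -0.07807083  0.14948953] [ 0.7 -0.3 -0.5]
0.141 False [ 0.5995 -0.0788  0.1408] [ 2.4 -4.3 -3.2] [-0.81 -0.38  0.04] 0.012258649880670677
0.136 False [ 0.5996 -0.079   0.1358] [ 1.9 -6.  -2.8] [-1.07 -0.4   0.01] 0.012308209207663495
0.132 False [ 0.5997 -0.0791  0.133 ] [ 0.3 -5.8  3.7] [-1.05  0.   -0.02] 0.012432025126433257
0.129 False [ 0.5997 -0.0791  0.1306] [-0.9 -6.4  7.4] [-0.97  0.21  0.01] 0.012595995840820554
23.425
```

View pics/w4.png

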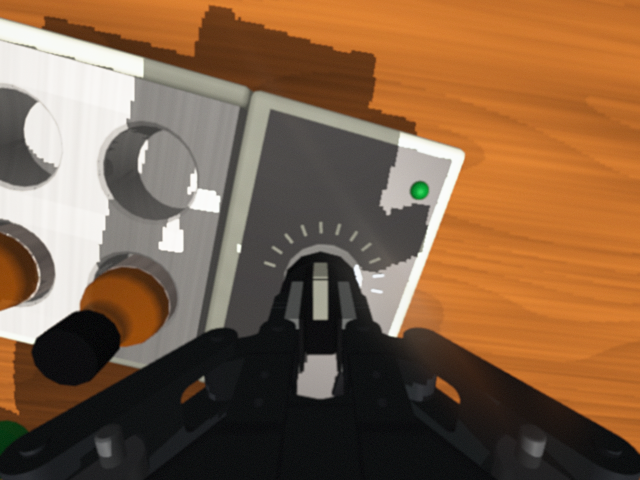

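The knob is on the shaft, with its pointer line at (320,290) and both bottles standing in their wells. Its underside is about 3 mm into the press travel at 7 N. I ease the sideways load and press to the stop.

```bash
python3 - <<'E'
from h import *
y=-.0800; z=.129
robot.move_straight([.5994,y,z],.03); robot.sleep(.1)
while z>.118:
    z-=.001; hit=robot.move_straight([.5994,y,z],.03,stop_force=15); robot.sleep(.15); s=robot.get_state()
    print(round(z,4),hit,s['tcp_pos'].round(4),s['force'].round(1),s['finger_gap'].round(4))
    if s['force'][2]>24: break
p,d=snapshot('side'); cv2.imwrite('pics/side2.png',cv2.resize(p[160:260,230:370],None,fx=5,fy=5,interpolation=2))
p,d=snapshot('wrist'); P=cloud('wrist',d,s); k=(np.hypot(P[...,0]-.599,P[...,1]+.079)<.022)
for a,b in ((.078,.083),(.083,.092),(.098,.106),(.113,.123)):
    m=k&(P[...,2]>a)&(P[...,2]<b); print(a,b,m.sum(),np.median(P[m][:,2]) if m.any() else None)
print(s['time'],robot.get_state()['force'])
E
```

```text
Traceback (most recent call last):
AttributeError: 'float' object has no attribute 'round'
```

```bash
python3 - <<'E'
from h import *
y=-.0800; z=.128
while z>.118:
    z-=.001; hit=robot.move_straight([.5994,y,z],.03,stop_force=15); robot.sleep(.15); s=robot.get_state()
    print(round(z,4),hit,s['tcp_pos'].round(4),s['force'].round(1),round(s['finger_gap'],4))
    if s['force'][2]>24: break
p,d=snapshot('side'); cv2.imwrite('pics/side2.png',cv2.resize(p[160:260,230:370],None,fx=5,fy=5,interpolation=2))
p,d=snapshot('wrist'); P=cloud('wrist',d,s); k=(np.hypot(P[...,0]-.599,P[...,1]+.079)<.022)
for a,b in ((.078,.083),(.083,.092),(.098,.106),(.113,.123)):
    m=k&(P[...,2]>a)&(P[...,2]<b); print(a,b,m.sum(),np.median(P[m][:,2]) if m.any() else None)
print(s['time'],robot.get_state()['force'])
E
```

```text
0.127 False [ 0.5997 -0.0794  0.1289] [-1.2 -1.6  9.8] 0.0127
0.126 False [ 0.5998 -0.0794  0.1285] [-2.1 -1.3 12.2] 0.0127
0.125 False [ 0.5998 -0.0794  0.1285] [-4.2 -1.  17.7] 0.0122
0.124 False [ 0.5998 -0.0794  0.1284] [-5.  -1.6 21.7] 0.0123
0.123 False [ 0.5998 -0.0795  0.1284] [-6.1 -0.4 26.2] 0.0121
0.078 0.083 710 0.08189078361736749
0.083 0.092 335 0.08782581015791921
0.098 0.106 894 0.10058594151790502
0.113 0.123 3045 0.11766352242258363
26.225 [-7.24723099 -0.72238858 27.42775841]
```

View pics/side2.png

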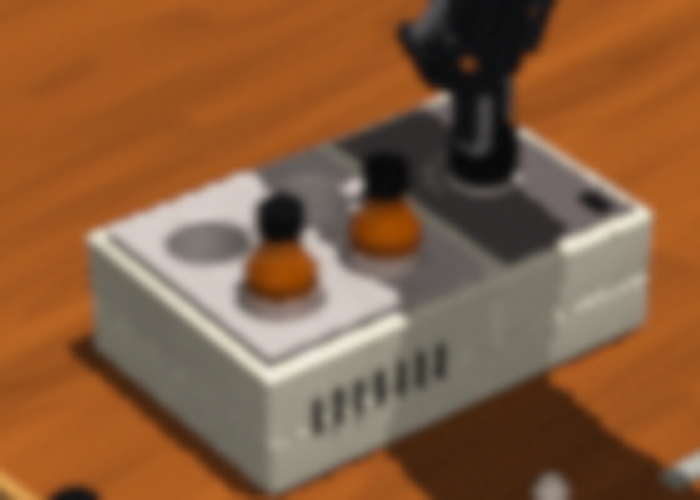

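The side crop shows both bottles upright in their wells, at (280,265) and (385,215), and the knob down on its collar at (480,165). It hit a hard stop: the TCP held at 128.4 mm while the force rose to 27 N. The knob's bar top is at 117.7 mm against 118 mm expected when fully home and fully pressed.

```bash
python3 - <<'E'
from h import *
s=robot.get_state(); print(s['time'],s['force'].round(1),s['tcp_pos'].round(4))
print(robot.sign_off())
E
```

```text
26.325 [-7.2 -0.7 27.4] [ 0.5998 -0.0795  0.1284]
the job is handed in; nothing more can be done
None
```

I handed the job in at 26.3 s: two amber bottles stand upright in wells 0 and 1, the third was left in the rack, and the gripper is still holding the knob, aligned and fully home, pressed to the stop at about 27 N.

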